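Strip a power module stack into its rework nests

TASK

Take apart the power module piled on its aluminium cover plate and make it ready for rework: set the finned heat sink in the square nest, the flat steel shield can in the oblong nest and the round choke in the round nest, each right way up and flat on the nest's floor. Then fit the bare cover plate in the dark carrier: tilt it, tuck one end under the overhanging lip, and lower the other end until the plate lies flat in the pocket. Do not tip over any of the three parts, and leave the amber flux bottle standing where it is.

Things in the scene. Friction and masses are not known exactly. Their poses are not given: they have to be found in the camera images.
- plate: Aluminium cover plate, 140 (x) x 64 (y) x 5 mm, about 0.2 kg, on the bench with the module's other parts on it; alike turned half round. A grip rib across its middle, 12 mm thick (x), 44 long (y), rises to 29 mm above the underside: pinch it from above, fingers closing along x. Origin: centre of the underside, z up.
- heatsink: Square aluminium heat sink, 42 x 42 x 28 mm, seven upright fins running along its x, about 0.09 kg. Stands on either half of the plate, some 38 mm from the plate's centre along the plate's x, square to it. Grip it across y (42 mm). Origin: centre of the underside, z up.
- can: Shield can: closed plain steel box, 56 (x) x 30 (y) x 18 mm, about 0.06 kg. Lies on the plate's other half, long side along the plate's x, some 38 mm from the plate's centre, 4 mm from the rib; the choke stands on it. Grip it across y (30 mm). Origin: centre of the underside, z up.
- choke: Choke, upright black ferrite cylinder, 28 mm diameter, 22 mm high, with a copper ring on top; about 0.05 kg. Stands loose on the shield can at the start. Origin: centre of the underside, z up.
- nest_square: Fixed square nest for the heat sink: shallow grey tray with bright rim, outside 66 x 66 mm, inside 58 x 58 mm, floor 3 mm above the bench, rim top 6 mm above the bench. Origin: centre of the underside, on the bench.
- nest_oblong: Fixed oblong nest for the shield can: shallow grey tray with bright rim, outside 88 (x) x 52 (y) mm, inside 80 x 44 mm, floor 3 mm above the bench, rim top 6 mm. Origin: centre of the underside, on the bench.
- nest_round: Fixed round nest for the choke: shallow grey dish with bright rim, outside diameter 54 mm, inside 46 mm, floor 3 mm above the bench, rim top 6 mm. Origin: centre of the underside, on the bench.
- carrier: Fixed dark steel carrier, 160 (x) x 84 (y) mm. Pocket inside 150 x 74, centred, floor 4 mm above bench. At its -x end, facing the robot within 30 deg, a bright lip overhangs the pocket from x -75 to -57; underside 15, top 20 mm above bench. +x wall 9 mm high, side walls 7. Lip edge to +x wall: 132 mm, so tuck the plate's end under the lip tilted about 10 deg. Origin: centre of the underside, z up.
- flux: Amber glass flux bottle with black cap, 34 mm diameter, 68 mm high, standing loose among the nests; not to be moved. Origin: centre of the underside.
Things that resemble listed ones, but are neither listed nor needed, are in the scene too. Of the things that look like the choke, the larger one is meant.

How it is judged (in metres and radians):
At the end, for the whole second after the job is handed in: Each part lies within 15 mm of its own nest's centre, on the floor (underside under 4.5 mm), upright to 0.04 rad; plate in carrier: centre within 12 mm, underside under 6 mm, level to 0.03 rad, sides along the carrier's to 0.15 rad; flux bottle standing (0.2 rad); all at rest (horizontal distance between heatsink and nest_square below 0.015 m and z of heatsink in the frame of nest_square below 0.0045 m and angle between each of heatsink, can, choke's own z axis and vertical below 0.04 rad and horizontal distance between can and nest_oblong below 0.015 m and z of can in the frame of nest_oblong below 0.0045 m and horizontal distance between choke and nest_round below 0.015 m and z of choke in the frame of nest_round below 0.0045 m and horizontal distance between plate and carrier below 0.012 m and z of plate in the frame of carrier below 0.006 m and angle between plate's own z axis and vertical below 0.03 rad and angle between the x axis of plate and the x axis of carrier, either way round below 0.15 rad and linear speed of each of heatsink, can, choke, plate below 0.01 m/s and angular speed of each of heatsink, can, choke, plate below 0.1 rad/s and angle between flux's own z axis and vertical below 0.2 rad); the robot touches nothing.
It fails at once if the heat sink, shield can or choke is tipped over (more than 0.7 rad) (angle between any of heatsink, can, choke's own z axis and vertical above 0.7 rad).
It fails at once if the flux bottle is knocked over or shoved more than 25 mm (angle between flux's own z axis and vertical above 0.5 rad or distance of flux from where it was at the start of the episode above 0.025 m).
It also fails if it takes over 112 s, if anything falls off the work surface, if the arm or the gripper's body presses on something with over 40 N, if the wrist force passes 120 N, or if a joint passes its speed limit or range.

ROBOT

A 6-joint arm with a two-finger parallel gripper is mounted at the origin on the work surface. World frame = base frame: x ahead of the robot, y to its left, z up, the work surface at z = 0. Lengths are in mm, angles in degrees, forces in N, time in s.
With the tool pointing down it reaches from about 300 to 850 mm from the base axis. Payload 4.2 kg.
Tool frame: the origin (TCP) lies midway between the tips of the shut fingers; the grasp point (between the pads) lies env.hold_point_z behind it (env.hold_point_z is the distance from the TCP to the grasp point, in mm); z points along the fingers, y is the line along which they close (so a half turn about z gives the same grasp; the last joint's range is limited). The gripper opens to 91 mm and grips with 3 to 60 N. Pads are 32 mm wide; open, the fingers measure 118 mm over their backs; the gripper's body (76 mm by 178 mm) begins 60 mm behind the grasp point.
Start: joints at [-69.844, 18.312, 89.639, -0, 72.044, -1.146], TCP at [208.898, -535.731, 189.876] pointing down, gripper open.
Joint ranges: [-177.97, 177.97], [-48.28, 115.42], [12.27, 149.76], [-77.06, 257.06], [2.81, 150.46], [-146.56, 146.56]. Speed limits (degrees/s): [147.25, 147.25, 180, 180, 180, 180].

INTERFACE

Orientations are given as [roll, pitch, yaw] about the fixed x, y, z axes, in that order (R = Rz(yaw) Ry(pitch) Rx(roll)).
In Python, from workcell import env, viewer, spotter gives the robot as it stands.
- The arm moves only by the tool apply_moves, never from a script. Its arguments are lists of equal length, an entry for each row: "delta_pos": the shift along the world's x, y, z normalised to -1 to 1, where 1 is 120 mm, a list of three; "rot": the turn, a rotation vector about the world's x, y, z normalised to -1 to 1, where 1 is 1.5 rad, a list of three; "hand": the opening, from 0 (shut) to 1 (fully open). A call has 1 to 10 rows; each row is the pose to reach, as a shift and turn from the pose commanded when the call began; what a row does not reach only later rows make up. A row lasts 1/12 s, in which the tool goes at most 41.7 mm and 7.16 degrees, less where a joint would pass 70% of its speed; a pose out of reach is approached as far as the arm can. A call with a number of a shift or a turn outside -1 to 1 is refused whole. A call with a gripper value outside its range is refused whole. The fingers move at their own pace and stop on an object; "newtons" is the grip in N (left out, the last holds). Time passes only in rows, so rows that repeat a pose let the fingers close. It gives the time, the measured TCP pose, the force, the opening and the grip force at its end, in the units of the state.
- env.state(): the state, without advancing time (a new reading comes with each control period).
- viewer.grab_frame(name): name is "scene" or "top" or "wrist"; returns a dict with "pixels" (384x512x3 uint8, red, green, blue), "camera_matrix" (3x3 intrinsics, pixels), "R" (3x3) and "t" (3): a world point X has camera coordinates R X + t; the wrist camera has in their place "mount" (4x4, takes a point from camera to tool coordinates, whose origin is the TCP and whose axes are the flange's). Camera axes: x right, y down, z forward; pixel columns grow to the right and rows downward; lengths in mm; the calibration is good to about 2 mm. A picture is of the moment at which its call begins: read the wrist's pose just before it. There is no depth.
- env.job_done(): hands the job in; it is judged then, once.
Trained networks look in a picture, given as the dict that the camera call returned (one of the last four; its "shot" number tells which), for a name from the list of things; names that differ only in an ending like _2 or _b are one class to them, and where a whole thing is asked for, a point or a joint stands for the part that bears it (a point fixed in the world has none). Each returns a list of dicts, best first, with "score" (0 to 1); they miss things now and then, are a little off and sometimes report something else, mostly with a low value. They report only what shows in the picture. A call takes as long as a camera call. They do not tell look-alikes from the thing itself.
- spotter.trace(picture, query): "mask" (384x512 bool, what is visible of it) and "box" ([centre column, centre row, width, height] in pixels, round what is visible of it).
- spotter.landmark_of(picture, query): "position" ([column, row] in pixels: a listed point, or the origin of a listed thing).
The state is a dict: "time_s": time; "qpos": joint angles; "qvel": joint speeds; "effort": joint torques, N m; "ee_pos": TCP position; "ee_rot": TCP orientation; "force": force on the tool from outside, world axes, zero at the start; "torque": the same for the moment, N m; "gripper_width": finger opening in mm; "gripper_force": force on a finger pad.
Only numpy, scipy, OpenCV 4.12 (cv2) and the standard library are available. Lean on these libraries where they do the work, as an engineer would, in place of code of your own. Each camera call takes 0.05 s, during which the arm holds its last target. There are 200 camera calls.

## Working session

There is one attempt and no reset: what is moved stays moved. The work goes in short steps, Python scripts to look and compute and a tool call to move; the robot and the scene stay as the last step left them, time stands still between calls to the robot, and variables do not carry over. Pictures are saved under pics/ and viewed, at most 18 in all, crops included, and the job is handed in when it is done.

Besides the shell and the picture viewer there is one more tool, called after "Emit:" as name(argument=value, ...), one argument or row to a line, values as JSON. apply_moves: Moves the arm, as the interface text tells. Its arguments: {"type":"object","properties":{"delta_pos":{"type":"array"},"rot":{"type":"array"},"hand":{"type":"array"},"newtons":{"type":"number"}},"required":["delta_pos","rot","hand"]}

```bash
ls; mkdir -p pics
cat > h.py <<'E'
from workcell import env, viewer, spotter
import numpy as np, cv2
from scipy.spatial.transform import Rotation as Ro
def grab(n):
    s=env.state(); f=viewer.grab_frame(n)
    if n=="wrist":
        T=np.eye(4);T[:3,:3]=Ro.from_euler('xyz',s['ee_rot'],degrees=True).as_matrix();T[:3,3]=s['ee_pos']
        W=T@np.array(f['mount']); f['R']=W[:3,:3].T; f['t']=-f['R']@W[:3,3]
    return f
def ray(f,uv,z):
    K=np.array(f['camera_matrix']);R=np.array(f['R']);t=np.array(f['t'])
    d=R.T@np.linalg.inv(K)@np.array([uv[0],uv[1],1.]); c=-R.T@t
    return c+d*(z-c[2])/d[2]
def proj(f,X):
    p=np.array(f['camera_matrix'])@(np.array(f['R'])@np.array(X)+np.array(f['t'])); return p[:2]/p[2]
def save(f,n): cv2.imwrite('pics/'+n,cv2.cvtColor(np.array(f['pixels']),cv2.COLOR_RGB2BGR))
E
python3 - <<'E'
from h import *
print(env.state(), env.hold_point_z)
ims=[]
for n in ("scene","top"):
    f=grab(n); ims.append(f['pixels'])
    print(n,-np.array(f['R']).T@f['t'])
    for q in "plate heatsink can choke nest_square nest_oblong nest_round carrier flux".split():
        for d in spotter.landmark_of(f,q)[:3]:
            print(q,round(d['score'],2),np.round(d['position']),np.round(ray(f,d['position'],{'heatsink':5,'can':5,'choke':23}.get(q,0)))[:2])
    save(f,n+'.png')
E
```

```text
pics
{'time_s': 0.0, 'qpos': array([-6.98413846e+01,  1.83528819e+01,  8.97066882e+01, -9.68731835e-04,
        7.20432364e+01, -1.14547079e+00]), 'qvel': array([ 0.03248083,  0.04440855, -0.05375415, -0.02612854, -0.01318209,
       -0.06698151]), 'effort': array([-1.03645081e-03, -4.12467563e+01, -2.31971669e+01,  7.25041190e-02,
        4.57888981e-02, -1.37330294e-04]), 'ee_pos': array([ 208.71858509, -535.19412618,  189.0059665 ]), 'ee_rot': array([-1.79897196e+02, -1.13437195e-03,  2.13043847e+01]), 'force': array([-0.01369655, -0.39916548,  0.0045465 ]), 'torque': array([ 0.05929437, -0.01182821,  0.019323  ]), 'gripper_force': 0.0, 'gripper_width': 91.17096848502155} 18.8
scene [1040.00357392 -451.06815603  504.9044777 ]
plate 0.89 [151. 260.] [ 501. -279.]
plate 0.49 [150. 245.] [ 457. -262.]
heatsink 0.59 [145. 270.] [ 522. -300.]
heatsink 0.55 [335. 168.] [476. 268.]
can 0.4 [146. 246.] [ 463. -271.]
choke 0.63 [145. 237.] [ 457. -268.]
choke 0.44 [140. 225.] [ 414. -260.]
nest_square 0.87 [248. 199.] [446.  -4.]
nest_oblong 0.79 [264. 251.] [611. -90.]
nest_round 0.54 [327. 220.] [618.  85.]
carrier 0.89 [333. 170.] [475. 266.]
carrier 0.38 [148. 245.] [ 455. -266.]
flux 0.91 [275. 216.] [536.   3.]
top [419.46776875 -21.70223724 943.50519385]
plate 0.65 [386. 209.] [ 496. -278.]
heatsink 0.81 [394. 194.] [ 526. -295.]
can 0.7 [397. 191.] [ 533. -301.]
can 0.4 [253. 188.] [540.   6.]
choke 0.65 [384. 228.] [ 453. -267.]
choke 0.44 [378. 267.] [ 374. -250.]
nest_square 0.78 [258. 233.] [444.  -6.]
nest_oblong 0.68 [294. 154.] [615. -82.]
nest_round 0.68 [220. 153.] [616.  77.]
carrier 0.97 [130. 220.] [470. 266.]
```

View pics/scene.png

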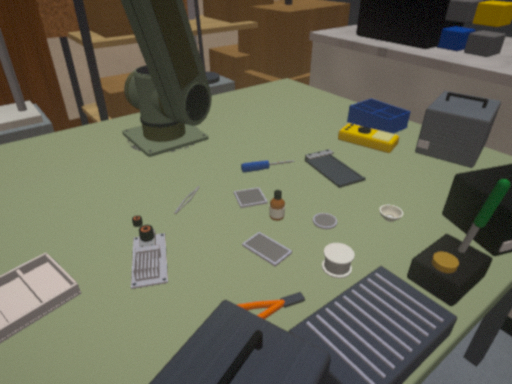

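View pics/top.png

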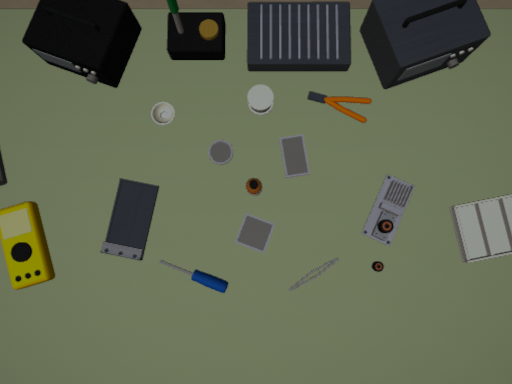

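```bash
cat >> h.py <<'E'
def rects(f,q,z,n=1):
    for d in spotter.trace(f,q)[:n]:
        m=np.array(d['mask']).astype(np.uint8); ys,xs=np.nonzero(m)
        P=np.array([ray(f,(u,v),z)[:2] for u,v in zip(xs,ys)],dtype=np.float32)
        (c,s,a)=cv2.minAreaRect(P); print(q,round(d['score'],2),'c',np.round(c,1),'size',np.round(s,1),'ang',round(a,1),'mean',np.round(P.mean(0),1),'box',np.round(d['box']))
E
python3 - <<'E'
from h import *
f=grab('top')
for q,z,n in [('plate',5,2),('heatsink',33,2),('can',23,2),('choke',45,2),('nest_square',6,1),('nest_oblong',6,1),('nest_round',6,2),('carrier',12,1),('flux',40,1)]: rects(f,q,z,n)
E
```

```text
plate 0.86 c [ 495.1 -279. ] size [ 64.  140.5] ang 66.4 mean [ 494.  -271.2] box [388. 208.  54.  67.]
heatsink 0.59 c [ 526.1 -293.9] size [45.4 45.8] ang 65.0 mean [ 525.7 -293.8] box [398. 193.  27.  24.]
can 0.55 c [ 461.3 -263.7] size [34.7 55.1] ang 63.3 mean [ 464.8 -262.4] box [383. 226.  19.  30.]
choke 0.7 c [ 458.6 -261.2] size [26.2 30.5] ang 0.2 mean [ 458.4 -261.7] box [385. 226.  13.  12.]
choke 0.49 c [ 378.8 -244.1] size [17.8 20.1] ang 0.2 mean [ 378.5 -244.2] box [378. 265.  12.   7.]
nest_square 0.88 c [445.    2.4] size [67.8 67.1] ang 69.6 mean [445.8   2.7] box [256. 231.  38.  39.]
nest_oblong 0.74 c [610.1 -81.9] size [88.7 49.9] ang 9.9 mean [609.6 -81.6] box [295. 156.  27.  44.]
nest_round 0.88 c [618.1  77. ] size [50.3 55.9] ang 0.1 mean [618.   77.2] box [220. 152.  25.  22.]
carrier 0.98 c [473.1 264.9] size [ 92.4 164.1] ang 77.6 mean [471.6 263.9] box [128. 219.  59.  80.]
flux 0.66 c [538.    3.6] size [35.2 30.8] ang 0.2 mean [538.4   3.1] box [253. 188.  16.  17.]
```

Emit:
apply_moves(
  delta_pos=[
    [0.5,0.76,0],
    [0.5,0.76,0],
    [0.5,0.76,0],
    [0.5,0.76,0],
    [0.5,0.76,0],
    [0.5,0.76,0],
    [0.5,0.76,0],
  ],
  rot=[
    [0,0,-0.522],
    [0,0,-0.522],
    [0,0,-0.522],
    [0,0,-0.522],
    [0,0,-0.522],
    [0,0,-0.522],
    [0,0,-0.522],
  ],
  hand=[1,1,1,1,1,1,1],
)

```text
time_s: 2.08
ee_pos: [269.1, -444.3, 190.1]
ee_rot: [180.0, -0.0, -23.8]
force: [0.3, 0.2, 0.3]
gripper_width: 91.4
gripper_force: 0.0
```

Emit:
apply_moves(
  delta_pos=[
    [0.65,0.76,0],
    [0.65,0.76,0],
    [0.65,0.76,0],
    [0.65,0.76,0],
    [0.65,0.76,0],
  ],
  rot=[
    [0,0,0],
    [0,0,0],
    [0,0,0],
    [0,0,0],
    [0,0,0],
  ],
  hand=[1,1,1,1,1],
)

```text
time_s: 2.5
ee_pos: [347.7, -352.3, 190.1]
ee_rot: [180.0, -0.0, -23.3]
force: [-1.2, 0.3, 0.3]
gripper_width: 91.4
gripper_force: 0.0
```

Emit:
apply_moves(
  delta_pos=[
    [0.93,0.76,0],
    [0.93,0.76,0],
    [0.93,0.76,0],
    [0.93,0.76,0],
    [0.93,0.76,0],
    [0.93,0.76,0],
  ],
  rot=[
    [0,0,0],
    [0,0,0],
    [0,0,0],
    [0,0,0],
    [0,0,0],
    [0,0,0],
  ],
  hand=[1,1,1,1,1,1],
)

```text
time_s: 3.0
ee_pos: [458.3, -262.9, 189.6]
ee_rot: [179.9, 0.0, -23.5]
force: [0.0, -0.0, -1.1]
gripper_width: 91.3
gripper_force: 0.0
```

Run:
```python
from h import *
f=grab('wrist'); save(f,'w1.png'); s=env.state(); print(s['time_s'],s['ee_pos'],s['ee_rot'],s['qpos'])
for q,z,n in [('plate',5,1),('heatsink',33,1),('can',23,1),('choke',45,2)]: rects(f,q,z,n)
```

```text
3.05 [ 457.65447128 -263.25800411  189.65838487] [ 1.79938856e+02  4.73322101e-02 -2.35935368e+01] [-3.11114910e+01  1.41060274e+01  9.56747351e+01 -7.09837607e-02
  7.02581768e+01  8.25060203e+01]
plate 0.68 c [ 497.7 -279.8] size [ 64.6 137.6] ang 66.4 mean [ 503.  -279.5] box [255. 144.  50. 100.]
heatsink 0.72 c [ 530.  -297.2] size [42.1 40.3] ang 66.5 mean [ 530.  -297.5] box [261. 119.  35.  32.]
can 0.61 c [ 464.2 -266.5] size [29.4 56.4] ang 65.2 mean [ 469.6 -269.5] box [259. 173.  21.  38.]
choke 0.74 c [ 462.9 -264.7] size [26.1 29.2] ang 66.5 mean [ 463.2 -265. ] box [256. 180.  22.  28.]
choke 0.58 c [ 393.5 -256.2] size [17.9 23.6] ang 66.9 mean [ 393.4 -256.1] box [272. 225.  12.  13.]
```

View pics/w1.png

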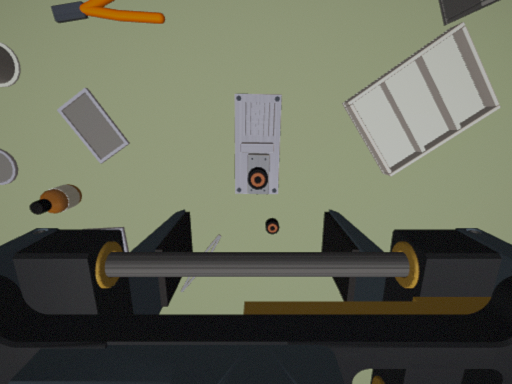

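Emit:
apply_moves(
  delta_pos=[
    [0.02,-0.01,-0.65],
    [0.02,-0.01,-0.65],
    [0.02,-0.01,-0.65],
    [0.02,-0.01,-0.65],
  ],
  rot=[
    [0,0,0],
    [0,0,0],
    [0,0,0],
    [0,0,0],
  ],
  hand=[1,1,1,0.6],
)

```text
time_s: 3.58
ee_pos: [459.4, -263.3, 111.0]
ee_rot: [-180.0, 0.2, -23.6]
force: [0.1, 0.3, 0.2]
gripper_width: 87.4
gripper_force: 0.0
```

Emit:
apply_moves(
  delta_pos=[
    [0,0,-0.3],
    [0,0,-0.6],
    [0,0,-0.695],
    [0,0,-0.695],
    [0,0,-0.695],
    [0,0,-0.695],
    [0,0,-0.695],
    [0,0,-0.695],
    [0,0,-0.695],
    [0,0,-0.695],
  ],
  rot=[
    [0,0,0],
    [0,0,0],
    [0,0,0],
    [0,0,0],
    [0,0,0],
    [0,0,0],
    [0,0,0],
    [0,0,0],
    [0,0,0],
    [0,0,0],
  ],
  hand=[0.6,0.6,0.6,0.5,0.4,0.3,0.2,0.2,0.2,0.2],
  newtons=15,
)

```text
time_s: 4.42
ee_pos: [461.3, -263.5, 29.2]
ee_rot: [180.0, -0.1, -23.6]
force: [-0.0, -0.7, -0.5]
gripper_width: 20.6
gripper_force: 0.0
```

Run:
```python
from h import *
s=env.state(); print(s['gripper_width'],s['gripper_force'])
f=grab('wrist'); g=grab('scene')
a=cv2.resize(np.array(f['pixels'])[60:260,130:390],(520,400)); b=cv2.resize(np.array(g['pixels'])[190:300,90:220],(472,400))
cv2.imwrite('pics/w2.png',cv2.cvtColor(np.hstack([a[:, :],b])[:, :],cv2.COLOR_RGB2BGR)[:,::1][:, :])
im=cv2.imread('pics/w2.png'); cv2.imwrite('pics/w2.png',cv2.resize(im,(800,322)))
```

```text
20.625705469716348 0.0
```

View pics/w2.png

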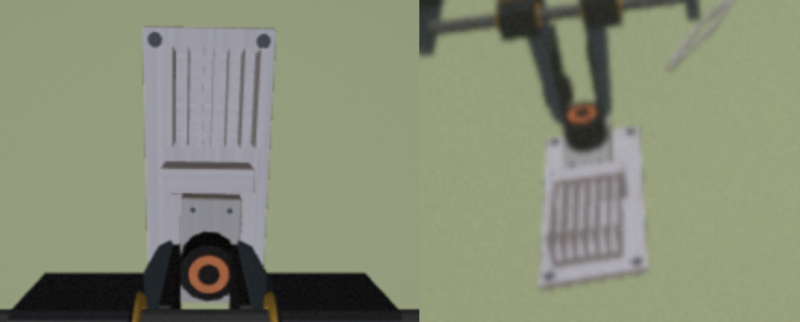

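Run:
```python
from h import *
s=env.state(); p=s['ee_pos'];print(p,s['gripper_width'],s['force'])
out=[]
for n,c in (('wrist',(130,390,60,260)),('scene',(110,210,180,260))):
    f=grab(n); a=np.array(f['pixels'])[c[2]:c[3],c[0]:c[1]]; k=400/a.shape[0]; a=cv2.resize(a,None,fx=k,fy=k,interpolation=cv2.INTER_CUBIC)
    a=np.ascontiguousarray(a)
    yv=np.array([np.sin(np.radians(23.6)),np.cos(np.radians(23.6)),0])
    for X,col in ((p,(255,0,0)),(p+[0,0,18.8],(0,255,0)),(p+10*yv,(255,0,255)),(p-10*yv,(255,0,255))):
        u=(proj(f,X)-[c[0],c[2]])*k; cv2.circle(a,tuple(int(v) for v in u),3,col,-1)
    print(n,np.round(proj(f,p),1)); out.append(a)
    for d in spotter.trace(f,'choke')[:2]: print(d['score'],np.round(d['box']))
im=np.hstack(out); print(im.shape); k=800/im.shape[1]; cv2.imwrite('pics/w3.png',cv2.cvtColor(cv2.resize(im,None,fx=k,fy=k),cv2.COLOR_RGB2BGR))
```

```text
[ 461.01041154 -263.3785721    28.77143467] 18.669276983249215 [-1.06799638 -0.29802194 -0.01635972]
wrist [257.6 222.8]
0.95 [258. 225.  31.  46.]
scene [147.7 234.9]
0.75 [146. 235.  14.  17.]
(400, 1020, 3)
```

View pics/w3.png

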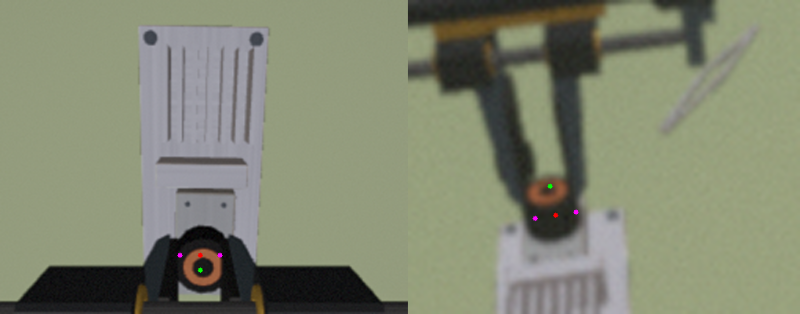

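Emit:
apply_moves(
  delta_pos=[
    [0,0,0],
    [0,0,0],
    [0,0,0],
    [0,0,0],
  ],
  rot=[
    [0,0,0],
    [0,0,0],
    [0,0,0],
    [0,0,0],
  ],
  hand=[0.1,0,0,0],
  newtons=15,
)

```text
time_s: 5.05
ee_pos: [460.9, -263.3, 28.4]
ee_rot: [180.0, 0.0, -23.6]
force: [0.3, -0.6, 0.1]
gripper_width: 0.4
gripper_force: 0.0
```

Run:
```python
from h import *
s=env.state(); p=s['ee_pos'];print(p,s['gripper_width'],s['force'])
out=[]
for n,c in (('wrist',(130,390,60,300)),('scene',(110,210,160,260)),('top',(340,430,180,280))):
    f=grab(n); a=np.array(f['pixels'])[c[2]:c[3],c[0]:c[1]]; k=400/a.shape[0]; a=cv2.resize(a,None,fx=k,fy=k,interpolation=cv2.INTER_CUBIC)
    out.append(a)
    for q in ('choke','can'):
      for d in spotter.trace(f,q)[:2]: print(n,q,d['score'],np.round(d['box']))
im=np.hstack(out); k=800/im.shape[1]; cv2.imwrite('pics/w4.png',cv2.cvtColor(cv2.resize(im,None,fx=k,fy=k),cv2.COLOR_RGB2BGR))
```

```text
[ 460.87705467 -263.33055154   28.42811062] 0.3812861008221197 [ 0.32076949 -0.58424318  0.0828363 ]
wrist choke 0.57 [261. 215.  33.  22.]
wrist can 0.86 [261. 198.  38.  32.]
scene choke 0.52 [135. 219.   6.  14.]
scene choke 0.5 [146. 237.  10.  10.]
top choke 0.65 [378. 267.  10.   8.]
top can 0.52 [377. 236.   4.   5.]
```

View pics/w4.png

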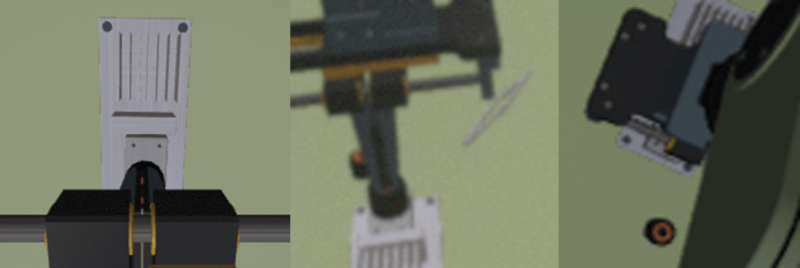

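Run:
```python
from h import *
s=env.state(); p=s['ee_pos']
out=[]
for n,c in (('wrist',(200,320,170,270)),('scene',(120,180,205,255))):
    f=grab(n); a=np.array(f['pixels'])[c[2]:c[3],c[0]:c[1]]; k=400/a.shape[0]; a=cv2.resize(a,None,fx=k,fy=k,interpolation=cv2.INTER_CUBIC)
    a=np.clip((a/255.)**0.6*255,0,255).astype(np.uint8)
    print(n,k,[np.round((proj(f,p+[0,0,h])-[c[0],c[2]])*k*800/960) for h in (0,17,34)])
    cam=-np.array(f['R']).T@f['t']; print(np.round(cam), np.round(f['R'],2).tolist())
    out.append(a)
im=np.hstack(out); k=800/im.shape[1]; cv2.imwrite('pics/w5.png',cv2.cvtColor(cv2.resize(im,None,fx=k,fy=k),cv2.COLOR_RGB2BGR))
```

```text
wrist 4.0 [array([192., 176.]), array([192., 205.]), array([192., 240.])]
[ 531. -293.  222.] [[-0.4, -0.92, -0.0], [-0.88, 0.39, 0.27], [-0.24, 0.11, -0.96]]
scene 8.0 [array([185., 200.]), array([176., 155.]), array([168., 109.])]
[1040. -451.  505.] [[0.61, 0.79, 0.01], [0.43, -0.33, -0.84], [-0.66, 0.52, -0.54]]
```

View pics/w5.png

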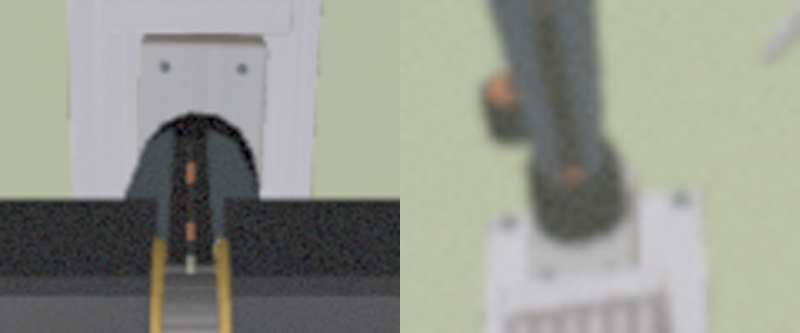

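Emit:
apply_moves(
  delta_pos=[
    [0,0,0.2],
    [0,0,0.4],
    [0,0,0.4],
    [0,0,0.4],
  ],
  rot=[
    [0,0,0],
    [0,0,0],
    [0,0,0],
    [0,0,0],
  ],
  hand=[0,0,0,0],
)

```text
time_s: 5.93
ee_pos: [461.8, -263.8, 77.7]
ee_rot: [180.0, -0.2, -23.6]
force: [0.2, 0.8, -0.4]
gripper_width: 0.6
gripper_force: 0.0
```

Run:
```python
from h import *
s=env.state(); p=s['ee_pos'];print(p,s['force'])
out=[]
for n,c in (('wrist',(200,320,170,270)),('scene',(120,180,195,245))):
    f=grab(n); a=np.array(f['pixels'])[c[2]:c[3],c[0]:c[1]]; k=400/a.shape[0]; a=cv2.resize(a,None,fx=k,fy=k,interpolation=cv2.INTER_CUBIC)
    a=np.clip((a/255.)**0.6*255,0,255).astype(np.uint8)
    print(n,k,[np.round((proj(f,p+[0,0,h])-[c[0],c[2]])*k*800/960) for h in (0,17,34)])
    out.append(a)
im=np.hstack(out); k=800/im.shape[1]; cv2.imwrite('pics/w6.png',cv2.cvtColor(cv2.resize(im,None,fx=k,fy=k),cv2.COLOR_RGB2BGR))
```

```text
[ 461.75503496 -263.83301174   77.65449168] [ 0.22324208  0.78380259 -0.36813175]
wrist 4.0 [array([192., 176.]), array([192., 205.]), array([192., 239.])]
scene 8.0 [array([159., 135.]), array([150.,  87.]), array([140.,  37.])]
```

View pics/w6.png

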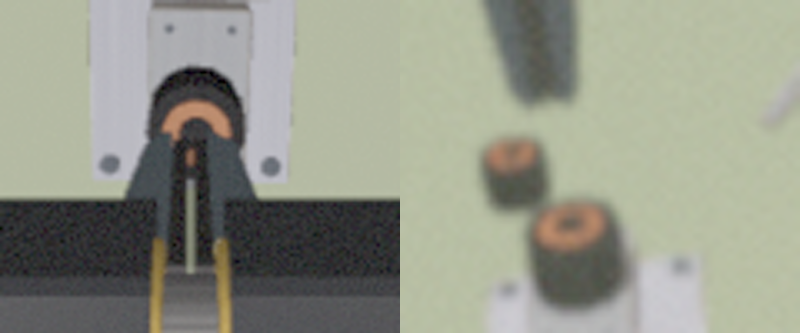

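Run:
```python
from h import *
s=env.state(); p=s['ee_pos']; f=grab('scene'); k=8*800/960
xd=np.array([np.cos(np.radians(23.6)),-np.sin(np.radians(23.6)),0])
for w in (0,10,16):
  print(w,[(h,np.round((proj(f,p+[0,0,h]+w*xd)-[120,195])*k).tolist()) for h in (0,5,10,15,20,25)])
g=grab('wrist'); k2=4*800/960
for w in (0,10,16):
  print(w,[(h,np.round((proj(g,p+[0,0,h]+w*xd)-[200,170])*k2).tolist()) for h in (0,5,10,15,20,25)])
```

```text
0 [(0, [161.0, 137.0]), (5, [158.0, 123.0]), (10, [156.0, 109.0]), (15, [153.0, 94.0]), (20, [150.0, 80.0]), (25, [147.0, 65.0])]
10 [(0, [161.0, 157.0]), (5, [158.0, 143.0]), (10, [156.0, 129.0]), (15, [153.0, 115.0]), (20, [150.0, 100.0]), (25, [147.0, 85.0])]
16 [(0, [161.0, 170.0]), (5, [159.0, 156.0]), (10, [156.0, 141.0]), (15, [153.0, 127.0]), (20, [150.0, 112.0]), (25, [147.0, 98.0])]
0 [(0, [192.0, 175.0]), (5, [192.0, 184.0]), (10, [192.0, 192.0]), (15, [192.0, 201.0]), (20, [192.0, 210.0]), (25, [192.0, 220.0])]
10 [(0, [192.0, 135.0]), (5, [192.0, 142.0]), (10, [192.0, 150.0]), (15, [192.0, 158.0]), (20, [192.0, 166.0]), (25, [192.0, 175.0])]
16 [(0, [192.0, 110.0]), (5, [192.0, 117.0]), (10, [192.0, 124.0]), (15, [192.0, 131.0]), (20, [192.0, 139.0]), (25, [193.0, 147.0])]
```

Emit:
apply_moves(
  delta_pos=[
    [0,0,0],
    [0,0,0],
    [0,0,0],
    [0,0,0],
    [0,0,0],
    [0,0,0],
  ],
  rot=[
    [0,0,0],
    [0,0,0],
    [0,0,0],
    [0,0,0],
    [0,0,0],
    [0,0,0],
  ],
  hand=[0.6,0.6,0.6,0.6,0.6,0.6],
)

```text
time_s: 6.63
ee_pos: [460.9, -263.3, 76.5]
ee_rot: [180.0, -0.0, -23.6]
force: [-0.4, -0.2, 0.5]
gripper_width: 37.3
gripper_force: 0.0
```

Emit:
apply_moves(
  delta_pos=[
    [0,0,-0.3],
    [0,0,-0.54],
    [0,0,-0.54],
    [0,0,-0.54],
    [0,0,-0.54],
    [0,0,-0.54],
    [0,0,-0.54],
    [0,0,-0.54],
    [0,0,-0.54],
  ],
  rot=[
    [0,0,0],
    [0,0,0],
    [0,0,0],
    [0,0,0],
    [0,0,0],
    [0,0,0],
    [0,0,0],
    [0,0,0],
    [0,0,0],
  ],
  hand=[0.6,0.6,0.6,0.4,0.2,0.15,0.15,0.15,0.15],
  newtons=15,
)

```text
time_s: 7.38
ee_pos: [461.9, -264.0, 13.2]
ee_rot: [180.0, -0.2, -23.6]
force: [0.4, -0.4, 6.3]
gripper_width: 26.9
gripper_force: 15.0
```

Emit:
apply_moves(
  delta_pos=[
    [0,0,0.05],
    [0,0,0.3],
    [0,0,0.6],
    [0,0,0.9],
    [0,0,1],
  ],
  rot=[
    [0,0,0],
    [0,0,0],
    [0,0,0],
    [0,0,0],
    [0,0,0],
  ],
  hand=[0.15,0.15,0.15,0.15,0.15],
  newtons=20,
)

```text
time_s: 7.8
ee_pos: [463.2, -264.6, 137.1]
ee_rot: [179.9, -0.5, -23.6]
force: [0.7, -0.6, 0.0]
gripper_width: 27.3
gripper_force: 20.0
```

Emit:
apply_moves(
  delta_pos=[
    [0.1,0.22,0],
    [0.22,0.48,0],
    [0.34,0.74,0],
    [0.437,0.945,0],
    [0.437,0.945,0],
  ],
  rot=[
    [0,0,0],
    [0,0,0],
    [0,0,0],
    [0,0,0],
    [0,0,0],
  ],
  hand=[0.15,0.15,0.15,0.15,0.15],
)

```text
time_s: 8.22
ee_pos: [514.8, -145.9, 131.9]
ee_rot: [-179.9, -0.0, -23.3]
force: [-0.7, -0.6, -0.5]
gripper_width: 26.9
gripper_force: 20.0
```

Emit:
apply_moves(
  delta_pos=[
    [0.1,0.22,0],
    [0.22,0.48,0],
    [0.34,0.74,0],
    [0.437,0.945,0],
    [0.437,0.945,0],
  ],
  rot=[
    [0,0,0],
    [0,0,0],
    [0,0,0],
    [0,0,0],
    [0,0,0],
  ],
  hand=[0.15,0.15,0.15,0.15,0.15],
)

```text
time_s: 8.63
ee_pos: [567.5, -32.8, 131.8]
ee_rot: [-179.9, -0.0, -23.3]
force: [0.8, 0.2, -1.0]
gripper_width: 26.9
gripper_force: 20.0
```

Emit:
apply_moves(
  delta_pos=[
    [0.1,0.22,0],
    [0.22,0.48,0],
    [0.34,0.74,0],
    [0.437,0.945,0],
    [0.437,0.945,0],
    [0.437,0.945,0],
    [0.437,0.945,0],
  ],
  rot=[
    [0,0,0],
    [0,0,0],
    [0,0,0],
    [0,0,0],
    [0,0,0],
    [0,0,0],
    [0,0,0],
  ],
  hand=[0.15,0.15,0.15,0.15,0.15,0.15,0.15],
)

```text
time_s: 9.22
ee_pos: [617.5, 75.8, 131.4]
ee_rot: [179.9, 0.1, -23.6]
force: [-0.3, 0.1, -0.1]
gripper_width: 27.1
gripper_force: 20.0
```

Run:
```python
from h import *
f=grab('wrist'); g=grab('scene'); s=env.state(); print(s['time_s'],s['ee_pos'],s['ee_rot'],s['gripper_width'])
for q,z,n in [('nest_round',6,1),('nest_oblong',6,1),('nest_square',6,1),('flux',68,1)]: rects(f,q,z,n)
a=cv2.resize(np.array(f['pixels']),(400,300)); b=cv2.resize(np.array(g['pixels'])[120:290,200:427],(400,300))
cv2.imwrite('pics/w7.png',cv2.cvtColor(np.hstack([a,b]),cv2.COLOR_RGB2BGR))
```

```text
9.3167 [617.56400727  75.38578785 131.70914362] [ 1.79949968e+02  2.58450600e-02 -2.36383893e+01] 26.80086126091131
nest_round 0.8 c [621.8  76.8] size [52.1 53.1] ang 66.4 mean [622.5  76.7] box [253. 182.  42.  45.]
nest_oblong 0.76 c [613.5 -80. ] size [88.5 53.1] ang 9.0 mean [615.  -80.1] box [380. 136.  66.  89.]
flux 0.91 c [569.4   8.9] size [36.4 27.3] ang 66.4 mean [568.5  10.5] box [335. 214.  34.  28.]
```

View pics/w7.png

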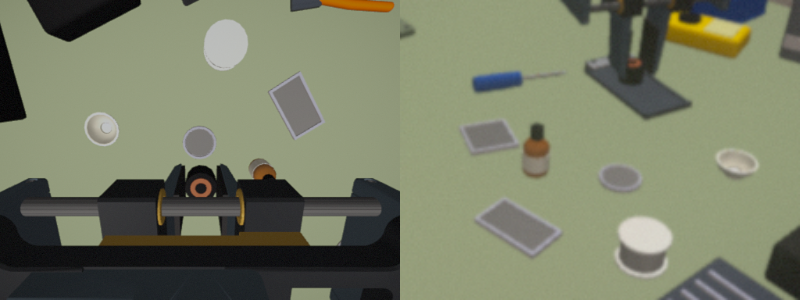

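Run:
```python
from h import *
f=grab('wrist'); s=env.state()
a=np.array(f['pixels']).astype(int)[205:275,225:290]
m=(a[...,0]>120)&(a[...,0]>a[...,2]+50); ys,xs=np.nonzero(m); print(xs.mean()+225,ys.mean()+205,xs.min(),xs.max(),ys.min()+205,ys.max()+205)
print(ray(f,(xs.mean()+225,(ys.min()+ys.max())/2+205),164)-s['ee_pos'])
```

```text
256.5880597014925 240.12835820895523 19 44 229 251
[ 0.64535843  0.25515357 32.13467636]
```

Emit:
apply_moves(
  delta_pos=[
    [0.012,0,-0.25],
    [0.012,0,-0.5],
    [0.012,0,-0.75],
    [0.012,0,-0.95],
    [0.012,0,-0.95],
  ],
  rot=[
    [0,0,0],
    [0,0,0],
    [0,0,0],
    [0,0,0],
    [0,0,0],
  ],
  hand=[0.15,0.15,0.15,0.15,0.15],
)

```text
time_s: 9.98
ee_pos: [615.4, 76.1, 12.6]
ee_rot: [179.7, 0.5, -23.6]
force: [-0.8, -0.4, -0.6]
gripper_width: 27.1
gripper_force: 20.0
```

Emit:
apply_moves(
  delta_pos=[
    [0,0,-0.07],
    [0,0,-0.14],
    [0,0,-0.18],
    [0,0,-0.205],
    [0,0,-0.205],
    [0,0,-0.205],
    [0,0,-0.205],
  ],
  rot=[
    [0,0,0],
    [0,0,0],
    [0,0,0],
    [0,0,0],
    [0,0,0],
    [0,0,0],
    [0,0,0],
  ],
  hand=[0.15,0.15,0.15,0.15,0.15,0.15,0.15],
)

```text
time_s: 10.57
ee_pos: [620.1, 76.9, -6.3]
ee_rot: [-180.0, -0.1, -23.6]
force: [-0.3, -0.1, -1.5]
gripper_width: 27.0
gripper_force: 20.0
```

Emit:
apply_moves(
  delta_pos=[
    [0,0,-0.01],
    [0,0,-0.01],
    [0,0,-0.01],
    [0,0,-0.01],
    [0,0,-0.01],
    [0,0,-0.01],
    [0,0,-0.01],
  ],
  rot=[
    [0,0,0],
    [0,0,0],
    [0,0,0],
    [0,0,0],
    [0,0,0],
    [0,0,0],
    [0,0,0],
  ],
  hand=[0.15,0.25,0.35,0.5,0.5,0.5,0.5],
)

```text
time_s: 11.15
ee_pos: [619.6, 76.9, -8.3]
ee_rot: [180.0, 0.0, -23.6]
force: [-0.2, -0.6, -0.4]
gripper_width: 45.7
gripper_force: 0.0
```

Emit:
apply_moves(
  delta_pos=[
    [0,0,0.15],
    [0,0,0.4],
    [0,0,0.7],
    [0,0,1],
    [0,0,1],
  ],
  rot=[
    [0,0,0],
    [0,0,0],
    [0,0,0],
    [0,0,0],
    [0,0,0],
  ],
  hand=[0.5,0.5,0.5,0.5,0.5],
)

```text
time_s: 11.57
ee_pos: [624.6, 77.4, 119.7]
ee_rot: [-179.6, -0.7, -23.6]
force: [0.7, -0.3, 1.4]
gripper_width: 45.5
gripper_force: 0.0
```

Emit:
apply_moves(
  delta_pos=[
    [-0.1,-0.22,0],
    [-0.22,-0.48,0],
    [-0.34,-0.74,0],
    [-0.437,-0.945,0],
    [-0.437,-0.945,0],
  ],
  rot=[
    [0,0,0],
    [0,0,0],
    [0,0,0],
    [0,0,0],
    [0,0,0],
  ],
  hand=[0.5,0.5,0.5,0.5,0.5],
)

```text
time_s: 11.98
ee_pos: [564.7, -40.3, 111.7]
ee_rot: [179.9, 0.1, -23.8]
force: [-0.9, 0.4, -0.7]
gripper_width: 45.8
gripper_force: 0.0
```

Emit:
apply_moves(
  delta_pos=[
    [-0.1,-0.22,0],
    [-0.22,-0.48,0],
    [-0.34,-0.74,0],
    [-0.437,-0.945,0],
    [-0.437,-0.945,0],
  ],
  rot=[
    [0,0,0],
    [0,0,0],
    [0,0,0],
    [0,0,0],
    [0,0,0],
  ],
  hand=[0.5,0.5,0.5,0.5,0.5],
)

```text
time_s: 12.4
ee_pos: [513.1, -153.1, 111.7]
ee_rot: [179.9, 0.0, -23.8]
force: [0.3, -0.2, -0.1]
gripper_width: 45.4
gripper_force: 0.0
```

Emit:
apply_moves(
  delta_pos=[
    [-0.1,-0.22,0],
    [-0.22,-0.48,0],
    [-0.34,-0.74,0],
    [-0.437,-0.945,0],
    [-0.437,-0.945,0],
    [-0.437,-0.945,0],
    [-0.437,-0.945,0],
  ],
  rot=[
    [0,0,0],
    [0,0,0],
    [0,0,0],
    [0,0,0],
    [0,0,0],
    [0,0,0],
    [0,0,0],
  ],
  hand=[0.5,0.5,0.5,0.5,0.5,0.5,0.5],
)

```text
time_s: 12.98
ee_pos: [463.0, -262.4, 111.7]
ee_rot: [-180.0, 0.0, -23.6]
force: [1.5, 0.7, -0.4]
gripper_width: 45.7
gripper_force: 0.0
```

Run:
```python
from h import *
f=grab('wrist'); s=env.state(); print(s['time_s'],s['ee_pos'],s['ee_rot'],s['gripper_width'])
for q,z,n in [('plate',5,1),('can',23,1),('heatsink',33,1)]: rects(f,q,z,n)
f=grab('top')
for q,z,n in [('plate',5,1),('choke',25,2),('nest_round',6,1)]: rects(f,q,z,n)
```

```text
13.0333 [ 463.11875553 -262.14523868  111.76641334] [-1.79964441e+02  8.16073923e-05 -2.35007940e+01] 45.549873867691126
plate 0.94 c [ 497.7 -279.6] size [ 63.2 138.6] ang 65.6 mean [ 502.4 -279. ] box [261. 153.  61. 125.]
can 0.79 c [ 464.  -266.8] size [30.1 59.2] ang 65.9 mean [ 464.5 -266.8] box [262. 191.  28.  51.]
heatsink 0.93 c [ 530.4 -297.7] size [41.6 39.2] ang 66.4 mean [ 530.7 -297.5] box [264. 122.  43.  40.]
plate 0.59 c [ 494.1 -280.5] size [ 62.2 137.4] ang 63.8 mean [ 465.8 -258.2] box [384. 210.  46.  65.]
choke 0.68 c [616.1  77.1] size [28.  25.3] ang 0.7 mean [615.7  77.1] box [218. 151.  15.  11.]
choke 0.43 c [ 377.9 -249. ] size [18.2 20.6] ang 0.2 mean [ 377.7 -248.9] box [376. 267.  12.   8.]
nest_round 0.6 c [617.  77.] size [52.5 51.6] ang 0.6 mean [616.2  76.1] box [220. 153.  25.  24.]
```

Emit:
apply_moves(
  delta_pos=[
    [0,-0.017,-0.25],
    [0,-0.017,-0.5],
    [0,-0.017,-0.75],
    [0,-0.017,-0.9],
    [0,-0.017,-0.987],
    [0,-0.017,-0.987],
    [0,-0.017,-0.987],
    [0,-0.017,-0.987],
    [0,-0.017,-0.987],
    [0,-0.017,-0.987],
  ],
  rot=[
    [0,0,0],
    [0,0,0],
    [0,0,0],
    [0,0,0],
    [0,0,0],
    [0,0,0],
    [0,0,0],
    [0,0,0],
    [0,0,0],
    [0,0,0],
  ],
  hand=[0.6,0.6,0.6,0.6,0.6,0.6,0.4,0.25,0.2,0.2],
  newtons=20,
)

```text
time_s: 14.22
ee_pos: [463.2, -265.9, -5.3]
ee_rot: [180.0, -0.2, -23.6]
force: [-0.7, -0.4, -0.2]
gripper_width: 30.7
gripper_force: 0.2
```

Emit:
apply_moves(
  delta_pos=[
    [0,0,0],
    [0,0,0],
  ],
  rot=[
    [0,0,0],
    [0,0,0],
  ],
  hand=[0.2,0.2],
  newtons=20,
)

```text
time_s: 14.38
ee_pos: [463.2, -265.9, -5.4]
ee_rot: [180.0, -0.1, -23.6]
force: [-0.1, 0.7, 6.2]
gripper_width: 29.8
gripper_force: 20.0
```

Emit:
apply_moves(
  delta_pos=[
    [0,0,0.05],
    [0,0,0.3],
    [0,0,0.6],
    [0,0,0.9],
    [0,0,0.9],
  ],
  rot=[
    [0,0,0],
    [0,0,0],
    [0,0,0],
    [0,0,0],
    [0,0,0],
  ],
  hand=[0.2,0.2,0.2,0.2,0.2],
)

```text
time_s: 14.8
ee_pos: [466.4, -267.8, 108.5]
ee_rot: [179.9, -0.8, -23.6]
force: [1.8, 0.6, 0.1]
gripper_width: 29.8
gripper_force: 20.0
```

Emit:
apply_moves(
  delta_pos=[
    [0.15,0.19,0],
    [0.3,0.38,0],
    [0.45,0.56,0],
    [0.622,0.768,0],
    [0.622,0.768,0],
    [0.622,0.768,0],
  ],
  rot=[
    [0,0,0.07],
    [0,0,0.14],
    [0,0,0.21],
    [0,0,0.28],
    [0,0,0.34],
    [0,0,0.385],
  ],
  hand=[0.2,0.2,0.2,0.2,0.2,0.2],
)

```text
time_s: 15.3
ee_pos: [537.6, -171.5, 100.9]
ee_rot: [-180.0, 0.0, 9.9]
force: [0.2, -0.1, -0.4]
gripper_width: 29.8
gripper_force: 20.0
```

Emit:
apply_moves(
  delta_pos=[
    [0.15,0.19,0],
    [0.3,0.38,0],
    [0.45,0.56,0],
    [0.622,0.768,0],
    [0.622,0.768,0],
    [0.622,0.768,0],
    [0.622,0.768,0],
  ],
  rot=[
    [0,0,0],
    [0,0,0],
    [0,0,0],
    [0,0,0],
    [0,0,0],
    [0,0,0],
    [0,0,0],
  ],
  hand=[0.2,0.2,0.2,0.2,0.2,0.2,0.2],
)

```text
time_s: 15.88
ee_pos: [610.7, -81.2, 100.9]
ee_rot: [180.0, 0.1, 9.6]
force: [-0.6, -0.6, -0.9]
gripper_width: 29.4
gripper_force: 20.0
```

Run:
```python
from h import *
f=grab('wrist'); s=env.state(); print(s['time_s'],s['ee_pos'],s['ee_rot'],s['gripper_width'])
rects(f,'nest_oblong',6,1); rects(f,'can',s['ee_pos'][2]+29,1)
a=cv2.resize(np.array(f['pixels'])[100:290,130:390],(780,570))
cv2.imwrite('pics/w8.png',cv2.cvtColor(a,cv2.COLOR_RGB2BGR))
```

```text
15.9333 [610.56144351 -81.61729274 101.05475894] [1.79999949e+02 9.04664276e-02 9.50349171e+00] 29.669215855210897
nest_oblong 0.79 c [631.9 -78.5] size [50.4 51. ] ang 9.5 mean [633.9 -78. ] box [259. 173.  43.  48.]
can 0.59 c [622.2 -79.3] size [41.1 29.3] ang 9.4 mean [622.7 -79.2] box [258. 222.  45.  58.]
```

View pics/w8.png

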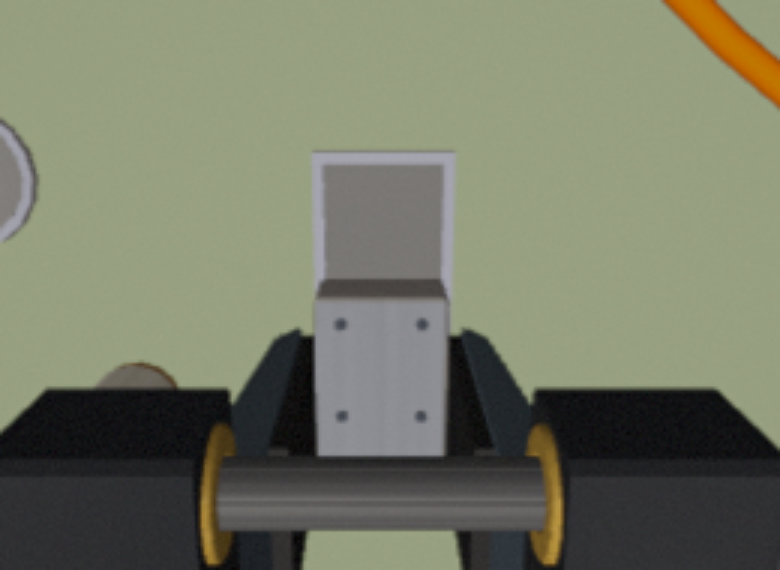

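Emit:
apply_moves(
  delta_pos=[
    [0,0,-0.2],
    [0,0,-0.4],
    [0,0,-0.6],
    [0,0,-0.78],
    [0,0,-0.84],
    [0,0,-0.88],
    [0,0,-0.9],
    [0,0,-0.913],
    [0,0,-0.913],
    [0,0,-0.913],
  ],
  rot=[
    [0,0,0],
    [0,0,0],
    [0,0,0],
    [0,0,0],
    [0,0,0],
    [0,0,0],
    [0,0,0],
    [0,0,0],
    [0,0,0],
    [0,0,0],
  ],
  hand=[0.2,0.2,0.2,0.2,0.2,0.2,0.2,0.2,0.2,0.2],
)

```text
time_s: 16.87
ee_pos: [612.4, -81.2, -7.0]
ee_rot: [180.0, -0.1, 9.5]
force: [0.5, -0.4, -0.3]
gripper_width: 29.4
gripper_force: 20.0
```

Emit:
apply_moves(
  delta_pos=[
    [0,0,0],
    [0,0,0],
    [0,0,0],
    [0,0,0],
    [0,0,0],
  ],
  rot=[
    [0,0,0],
    [0,0,0],
    [0,0,0],
    [0,0,0],
    [0,0,0],
  ],
  hand=[0.4,0.55,0.55,0.55,0.55],
)

```text
time_s: 17.28
ee_pos: [611.7, -81.1, -8.0]
ee_rot: [180.0, -0.0, 9.5]
force: [-1.0, -0.5, -0.7]
gripper_width: 49.9
gripper_force: 0.0
```

Emit:
apply_moves(
  delta_pos=[
    [0,0,0.15],
    [0,0,0.4],
    [0,0,0.7],
    [0,0,1],
    [0,0,1],
  ],
  rot=[
    [0,0,0],
    [0,0,0],
    [0,0,0],
    [0,0,0],
    [0,0,0],
  ],
  hand=[0.55,0.55,0.55,0.8,0.8],
)

```text
time_s: 17.7
ee_pos: [616.5, -81.7, 119.8]
ee_rot: [179.7, -0.8, 9.5]
force: [0.6, 0.1, 0.4]
gripper_width: 60.9
gripper_force: 0.0
```

Emit:
apply_moves(
  delta_pos=[
    [-0.1,-0.25,0],
    [-0.2,-0.5,0],
    [-0.3,-0.75,0],
    [-0.344,-0.896,0],
    [-0.344,-0.896,0],
    [-0.344,-0.896,0],
  ],
  rot=[
    [0,0,-0.07],
    [0,0,-0.14],
    [0,0,-0.21],
    [0,0,-0.28],
    [0,0,-0.34],
    [0,0,-0.385],
  ],
  hand=[0.8,0.8,0.8,0.8,0.8,0.8],
)

```text
time_s: 18.2
ee_pos: [569.8, -190.0, 111.8]
ee_rot: [180.0, -0.0, -23.9]
force: [-0.2, -0.1, 0.2]
gripper_width: 72.8
gripper_force: 0.0
```

Emit:
apply_moves(
  delta_pos=[
    [-0.1,-0.25,0],
    [-0.2,-0.5,0],
    [-0.3,-0.75,0],
    [-0.344,-0.896,0],
    [-0.344,-0.896,0],
    [-0.344,-0.896,0],
  ],
  rot=[
    [0,0,0],
    [0,0,0],
    [0,0,0],
    [0,0,0],
    [0,0,0],
    [0,0,0],
  ],
  hand=[0.8,0.8,0.8,0.8,0.8,0.8],
)

```text
time_s: 18.7
ee_pos: [528.7, -296.6, 111.6]
ee_rot: [-180.0, 0.0, -23.7]
force: [-0.0, 0.0, -0.1]
gripper_width: 73.0
gripper_force: 0.0
```

Run:
```python
from h import *
f=grab('wrist'); s=env.state(); print(s['time_s'],s['ee_pos'],s['ee_rot'],s['gripper_width'])
rects(f,'plate',5,1); rects(f,'heatsink',33,1)
f=grab('top')
for q,z in (('can',21),('nest_oblong',6)): rects(f,q,z,1)
```

```text
18.75 [ 529.02735253 -295.7845903   111.6618531 ] [-1.79967218e+02  2.03166440e-02 -2.36015984e+01] 72.68103841639049
plate 0.96 c [ 509.  -285.3] size [ 63.9 115.6] ang 65.3 mean [ 503.5 -280.6] box [256. 205.  63.  95.]
heatsink 0.94 c [ 532.9 -298.5] size [43.8 46.1] ang 66.3 mean [ 533.8 -299.6] box [259. 190.  45.  40.]
can 0.98 c [607.4 -80.4] size [57.4 30.2] ang 10.8 mean [607.1 -80.5] box [294. 155.  13.  26.]
nest_oblong 0.86 c [610.  -81.7] size [88.4 52.4] ang 9.8 mean [609.7 -81.6] box [292. 156.  28.  47.]
```

Emit:
apply_moves(
  delta_pos=[
    [0.015,-0.01,-0.25],
    [0.015,-0.01,-0.5],
    [0.015,-0.01,-0.75],
    [0.015,-0.01,-0.9],
    [0.015,-0.01,-0.983],
    [0.015,-0.01,-0.983],
    [0.015,-0.01,-0.983],
    [0.015,-0.01,-0.983],
    [0.015,-0.01,-0.983],
    [0.015,-0.01,-0.983],
  ],
  rot=[
    [0,0,0],
    [0,0,0],
    [0,0,0],
    [0,0,0],
    [0,0,0],
    [0,0,0],
    [0,0,0],
    [0,0,0],
    [0,0,0],
    [0,0,0],
  ],
  hand=[0.8,0.8,0.8,0.8,0.8,0.8,0.6,0.4,0.35,0.35],
  newtons=20,
)

```text
time_s: 19.83
ee_pos: [531.8, -297.8, -4.6]
ee_rot: [180.0, -0.2, -23.6]
force: [0.4, 0.5, 0.5]
gripper_width: 49.2
gripper_force: 0.0
```

Emit:
apply_moves(
  delta_pos=[
    [0,0,0],
    [0,0,0],
    [0,0,0],
  ],
  rot=[
    [0,0,0],
    [0,0,0],
    [0,0,0],
  ],
  hand=[0.35,0.35,0.35],
  newtons=20,
)

```text
time_s: 20.08
ee_pos: [531.4, -297.7, -5.1]
ee_rot: [180.0, -0.1, -23.6]
force: [0.1, -0.8, 5.4]
gripper_width: 42.2
gripper_force: 20.0
```

Emit:
apply_moves(
  delta_pos=[
    [0,0,0.05],
    [0,0,0.3],
    [0,0,0.6],
    [0,0,0.9],
    [0,0,0.9],
  ],
  rot=[
    [0,0,0],
    [0,0,0],
    [0,0,0],
    [0,0,0],
    [0,0,0.037],
  ],
  hand=[0.35,0.35,0.35,0.35,0.35],
)

```text
time_s: 20.5
ee_pos: [534.9, -299.6, 109.6]
ee_rot: [179.9, -0.8, -20.3]
force: [0.9, -0.6, -0.9]
gripper_width: 41.8
gripper_force: 20.0
```

Emit:
apply_moves(
  delta_pos=[
    [-0.07,0.25,0],
    [-0.14,0.5,0],
    [-0.21,0.75,0],
    [-0.235,0.832,0],
    [-0.235,0.832,0],
  ],
  rot=[
    [0,0,0],
    [0,0,0],
    [0,0,0],
    [0,0,0],
    [0,0,0],
  ],
  hand=[0.35,0.35,0.35,0.35,0.35],
)

```text
time_s: 20.92
ee_pos: [501.4, -195.1, 102.0]
ee_rot: [-180.0, 0.1, -20.2]
force: [0.6, -0.5, -0.5]
gripper_width: 42.2
gripper_force: 20.0
```

Emit:
apply_moves(
  delta_pos=[
    [-0.07,0.25,0],
    [-0.14,0.5,0],
    [-0.21,0.75,0],
    [-0.235,0.832,0],
    [-0.235,0.832,0],
  ],
  rot=[
    [0,0,0],
    [0,0,0],
    [0,0,0],
    [0,0,0],
    [0,0,0],
  ],
  hand=[0.35,0.35,0.35,0.35,0.35],
)

```text
time_s: 21.33
ee_pos: [474.3, -96.8, 102.0]
ee_rot: [180.0, 0.0, -20.3]
force: [-0.4, -0.7, 0.1]
gripper_width: 41.9
gripper_force: 20.0
```

Emit:
apply_moves(
  delta_pos=[
    [-0.07,0.25,0],
    [-0.14,0.5,0],
    [-0.21,0.75,0],
    [-0.235,0.832,0],
    [-0.235,0.832,0],
    [-0.235,0.832,0],
    [-0.235,0.832,0],
  ],
  rot=[
    [0,0,0],
    [0,0,0],
    [0,0,0],
    [0,0,0],
    [0,0,0],
    [0,0,0],
    [0,0,0],
  ],
  hand=[0.35,0.35,0.35,0.35,0.35,0.35,0.35],
)

```text
time_s: 21.92
ee_pos: [447.5, 0.8, 102.1]
ee_rot: [180.0, -0.1, -20.4]
force: [0.6, 0.2, -1.3]
gripper_width: 41.7
gripper_force: 20.0
```

Run:
```python
from h import *
f=grab('wrist'); s=env.state(); print(s['time_s'],s['ee_pos'],s['ee_rot'],s['gripper_width'])
rects(f,'nest_square',6,1); rects(f,'heatsink',s['ee_pos'][2]+38.5,1)
a=cv2.resize(np.array(f['pixels'])[100:290,130:390],(780,570))
cv2.imwrite('pics/w9.png',cv2.cvtColor(a,cv2.COLOR_RGB2BGR))
```

```text
21.9667 [447.31797507   0.815848   101.99433063] [ 1.79977928e+02 -6.03845470e-02 -2.04612862e+01] 41.620564507593926
nest_square 0.86 c [457.6  -1. ] size [65.5 44.8] ang 69.5 mean [457.9  -1.2] box [253. 183.  58.  40.]
heatsink 0.71 c [458.9  -2.6] size [41.4 32.4] ang 69.5 mean [459.1  -2.7] box [258. 227.  68.  46.]
```

View pics/w9.png

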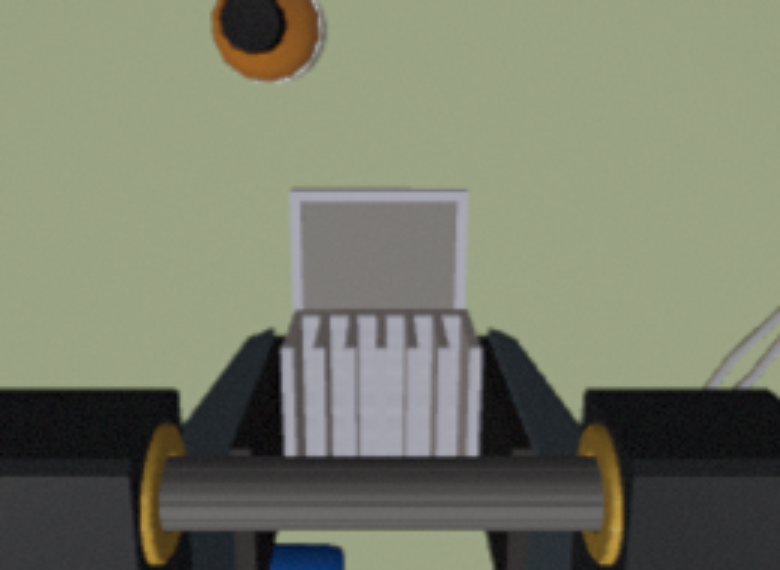

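Emit:
apply_moves(
  delta_pos=[
    [0,0,-0.2],
    [0,0,-0.4],
    [0,0,-0.6],
    [0,0,-0.78],
    [0,0,-0.84],
    [0,0,-0.88],
    [0,0,-0.9],
    [0,0,-0.917],
    [0,0,-0.917],
    [0,0,-0.917],
  ],
  rot=[
    [0,0,0],
    [0,0,0],
    [0,0,0],
    [0,0,0],
    [0,0,0],
    [0,0,0],
    [0,0,0],
    [0,0,0],
    [0,0,0],
    [0,0,0],
  ],
  hand=[0.35,0.35,0.35,0.35,0.35,0.35,0.35,0.35,0.35,0.35],
)

```text
time_s: 22.9
ee_pos: [447.4, 2.1, -7.1]
ee_rot: [-180.0, -0.2, -20.4]
force: [2.3, -0.7, 1.5]
gripper_width: 41.8
gripper_force: 20.0
```

Emit:
apply_moves(
  delta_pos=[
    [0,0,0],
    [0,0,0],
    [0,0,0],
    [0,0,0],
    [0,0,0],
  ],
  rot=[
    [0,0,0],
    [0,0,0],
    [0,0,0],
    [0,0,0],
    [0,0,0],
  ],
  hand=[0.5,0.65,0.7,0.7,0.7],
)

```text
time_s: 23.32
ee_pos: [446.3, 2.2, -8.0]
ee_rot: [180.0, -0.0, -20.4]
force: [-0.1, 0.3, -0.2]
gripper_width: 63.7
gripper_force: 0.0
```

Emit:
apply_moves(
  delta_pos=[
    [0,0,0.15],
    [0,0,0.4],
    [0,0,0.7],
    [0,0,1],
    [0,0,1],
  ],
  rot=[
    [0,0,0],
    [0,0,0],
    [0,0,0],
    [0,0,0],
    [0,0,0],
  ],
  hand=[0.7,0.7,0.7,0.7,0.7],
)

```text
time_s: 23.73
ee_pos: [451.1, 2.2, 118.1]
ee_rot: [-179.7, -0.7, -20.4]
force: [0.9, -0.2, 0.1]
gripper_width: 63.8
gripper_force: 0.0
```

Emit:
apply_moves(
  delta_pos=[
    [0.05,-0.2,0],
    [0.08,-0.4,0],
    [0.11,-0.6,0],
    [0.14,-0.783,0],
    [0.14,-0.783,0],
  ],
  rot=[
    [0,0,0.07],
    [0,0,0.14],
    [0,0,0.21],
    [0,0,0.28],
    [0,0,0.337],
  ],
  hand=[0.7,0.7,0.7,0.6,0.6],
)

```text
time_s: 24.15
ee_pos: [463.8, -94.8, 111.5]
ee_rot: [179.9, -0.0, 8.7]
force: [0.4, 0.6, -0.7]
gripper_width: 54.8
gripper_force: 0.0
```

Emit:
apply_moves(
  delta_pos=[
    [0.05,-0.2,0],
    [0.08,-0.4,0],
    [0.11,-0.6,0],
    [0.14,-0.783,0],
    [0.14,-0.783,0],
  ],
  rot=[
    [0,0,0.07],
    [0,0,0.14],
    [0,0,0.21],
    [0,0,0.28],
    [0,0,0.337],
  ],
  hand=[0.6,0.6,0.6,0.6,0.6],
)

```text
time_s: 24.57
ee_pos: [480.7, -189.2, 111.4]
ee_rot: [179.9, 0.0, 37.7]
force: [0.6, 0.3, 0.8]
gripper_width: 54.7
gripper_force: 0.0
```

Emit:
apply_moves(
  delta_pos=[
    [0.05,-0.2,0],
    [0.08,-0.4,0],
    [0.11,-0.6,0],
    [0.14,-0.783,0],
    [0.14,-0.783,0],
    [0.14,-0.783,0],
    [0.14,-0.783,0],
  ],
  rot=[
    [0,0,0.07],
    [0,0,0.14],
    [0,0,0.21],
    [0,0,0.28],
    [0,0,0.337],
    [0,0,0.337],
    [0,0,0.337],
  ],
  hand=[0.6,0.6,0.6,0.6,0.6,0.6,0.6],
)

```text
time_s: 25.15
ee_pos: [496.2, -279.4, 111.1]
ee_rot: [-179.9, -0.0, 66.4]
force: [-0.2, -0.2, 0.5]
gripper_width: 54.3
gripper_force: 0.0
```

Run:
```python
from h import *
f=grab('wrist'); s=env.state(); print(s['time_s'],s['ee_pos'],s['ee_rot'],s['gripper_width'],s['qpos'])
rects(f,'plate',5,1)
g=grab('top')
for q,z in (('heatsink',31),('nest_square',6),('carrier',12),('flux',40)): rects(g,q,z,1)
a=cv2.resize(np.array(f['pixels']),(400,300)); b=cv2.resize(np.array(g['pixels'])[120:280,90:303],(400,300),interpolation=cv2.INTER_CUBIC)
cv2.imwrite('pics/w10.png',cv2.cvtColor(np.hstack([a,b]),cv2.COLOR_RGB2BGR))
```

```text
25.2 [ 496.25075751 -279.10540348  111.35306005] [-1.79937820e+02 -1.87170224e-02  6.63978392e+01] 55.00190447650104 [-3.05189940e+01  2.12895249e+01  9.71261223e+01  1.26044150e-02
  6.16483352e+01 -6.92283521e+00]
heatsink 0.58 c [443.6   3. ] size [41.4 41.6] ang 69.3 mean [443.2   3.4] box [254. 232.  23.  28.]
nest_square 0.96 c [444.5   2.3] size [65.  64.4] ang 70.5 mean [ 4.448e+02 -4.000e-01] box [257. 233.  35.  35.]
carrier 0.57 c [473.4 264.4] size [ 88.4 160.8] ang 78.1 mean [472.3 263.8] box [128. 219.  56.  78.]
flux 0.75 c [536.9   3.6] size [33.1 30.8] ang 0.4 mean [537.8   3.8] box [254. 190.  16.  16.]
```

View pics/w10.png

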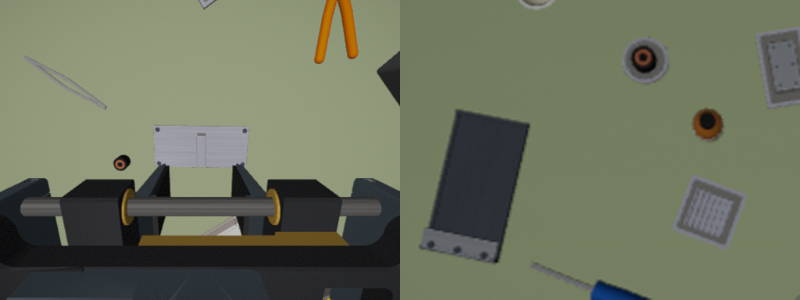

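Emit:
apply_moves(
  delta_pos=[
    [0,0,-0.25],
    [0,0,-0.5],
    [0,0,-0.75],
    [0,0,-0.85],
    [0,0,-0.95],
    [0,0,-0.95],
  ],
  rot=[
    [0,0,0],
    [0,0,0],
    [0,0,0],
    [0,0,0],
    [0,0,0],
    [0,0,0],
  ],
  hand=[0.6,0.6,0.6,0.5,0.5,0.5],
)

```text
time_s: 26.0
ee_pos: [495.0, -278.4, -4.6]
ee_rot: [-179.7, -0.0, 66.5]
force: [-0.4, 0.3, 0.5]
gripper_width: 45.7
gripper_force: 0.0
```

Emit:
apply_moves(
  delta_pos=[
    [0,0,-0.04],
    [0,0,-0.058],
    [0,0,-0.058],
    [0,0,-0.058],
    [0,0,-0.058],
    [0,0,-0.058],
    [0,0,-0.058],
    [0,0,-0.058],
    [0,0,-0.058],
  ],
  rot=[
    [0,0,0],
    [0,0,0],
    [0,0,0],
    [0,0,0],
    [0,0,0],
    [0,0,0],
    [0,0,0],
    [0,0,0],
    [0,0,0],
  ],
  hand=[0.5,0.5,0.3,0.2,0.1,0.05,0.05,0.05,0.05],
  newtons=40,
)

```text
time_s: 26.75
ee_pos: [496.7, -279.7, -8.7]
ee_rot: [180.0, 0.0, 66.5]
force: [-1.7, 0.4, 2.7]
gripper_width: 12.0
gripper_force: 40.0
```

Emit:
apply_moves(
  delta_pos=[
    [0,0,0.05],
    [0,0,0.3],
    [0,0,0.6],
    [0,0,0.9],
    [0,0,1],
    [0,0,1],
  ],
  rot=[
    [0,0,0],
    [0,0,0],
    [0,0,0],
    [0,0,0.05],
    [0,0,0.1],
    [0,0,0.133],
  ],
  hand=[0.05,0.05,0.05,0.05,0.05,0.05],
)

```text
time_s: 27.25
ee_pos: [499.0, -281.0, 115.5]
ee_rot: [179.5, 0.2, 78.1]
force: [1.0, -0.6, -1.1]
gripper_width: 11.7
gripper_force: 40.0
```

Emit:
apply_moves(
  delta_pos=[
    [-0.01,0.2,0.05],
    [-0.02,0.45,0.1],
    [-0.04,0.7,0.15],
    [-0.049,0.923,0.2],
    [-0.049,0.923,0.2],
  ],
  rot=[
    [0,0,0],
    [0,0,0],
    [0,0,0],
    [0,0,0],
    [0,0,0],
  ],
  hand=[0.05,0.05,0.05,0.05,0.05],
)

```text
time_s: 27.67
ee_pos: [490.1, -164.8, 135.9]
ee_rot: [-180.0, -0.1, 78.1]
force: [-0.6, 0.6, -2.3]
gripper_width: 11.5
gripper_force: 40.0
```

Emit:
apply_moves(
  delta_pos=[
    [-0.01,0.25,0],
    [-0.02,0.5,0],
    [-0.04,0.75,0],
    [-0.049,0.923,0],
    [-0.049,0.923,0],
  ],
  rot=[
    [0,0,0],
    [0,0,0],
    [0,0,0],
    [0,0,0],
    [0,0,0],
  ],
  hand=[0.05,0.05,0.05,0.05,0.05],
)

```text
time_s: 28.08
ee_pos: [484.1, -55.2, 134.8]
ee_rot: [-179.9, -0.1, 78.1]
force: [-0.5, -0.6, -2.8]
gripper_width: 12.0
gripper_force: 40.0
```

Emit:
apply_moves(
  delta_pos=[
    [-0.01,0.25,0],
    [-0.02,0.5,0],
    [-0.04,0.75,0],
    [-0.049,0.923,0],
    [-0.049,0.923,0],
  ],
  rot=[
    [0,0,0],
    [0,0,0],
    [0,0,0],
    [0,0,0],
    [0,0,0],
  ],
  hand=[0.05,0.05,0.05,0.05,0.05],
)

```text
time_s: 28.5
ee_pos: [478.9, 55.0, 134.8]
ee_rot: [-180.0, -0.1, 78.1]
force: [0.2, 0.2, -1.5]
gripper_width: 11.5
gripper_force: 40.0
```

Emit:
apply_moves(
  delta_pos=[
    [-0.01,0.25,0],
    [-0.02,0.5,0],
    [-0.04,0.75,0],
    [-0.049,0.923,0],
    [-0.049,0.923,0],
    [-0.049,0.923,0],
    [-0.049,0.923,0],
  ],
  rot=[
    [0,0,0],
    [0,0,0],
    [0,0,0],
    [0,0,0],
    [0,0,0],
    [0,0,0],
    [0,0,0],
  ],
  hand=[0.05,0.05,0.05,0.05,0.05,0.05,0.05],
)

```text
time_s: 29.08
ee_pos: [473.3, 162.2, 134.7]
ee_rot: [-180.0, 0.1, 77.9]
force: [-1.1, 0.3, -1.8]
gripper_width: 11.7
gripper_force: 40.0
```

Run:
```python
from h import *
f=grab('wrist'); s=env.state(); print(s['time_s'],s['ee_pos'],s['ee_rot'],s['gripper_width'],s['qpos'])
rects(f,'carrier',7,1);rects(f,'plate',s['ee_pos'][2]+14,1)
save(f,'w11.png')
```

```text
29.1333 [473.28796147 162.00693568 134.77866206] [-1.79997558e+02  5.36839814e-02  7.78813311e+01] 11.510832624285177 [ 1.76115226e+01  1.41712160e+01  1.04075135e+02 -5.15302445e-02
  6.17824023e+01  2.97545686e+01]
carrier 0.62 c [474.4 265.9] size [ 86.  165.4] ang 77.9 mean [474.4 267.5] box [237.  97. 144.  81.]
plate 0.72 c [476.2 169.2] size [ 52.2 138.6] ang 77.9 mean [478.1 177.9] box [257. 219. 202.  70.]
```

View pics/w11.png

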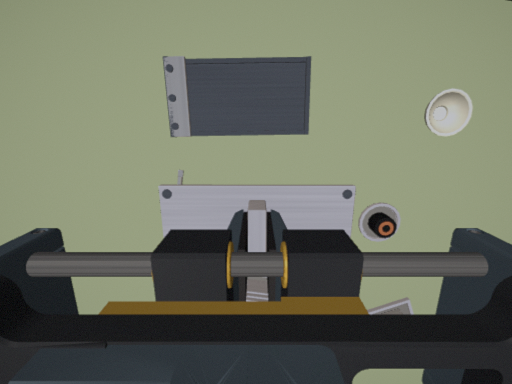

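Run:
```python
from h import *
f=grab('wrist'); s=env.state(); p=s['ee_pos']; a=np.radians(-12.1)
B=np.array([[np.cos(a),np.sin(a)],[-np.sin(a),np.cos(a)]])
for nm,uv,z in [('+x far',(310,57),9),('+x near',(309,135),9),('lip far',(165,57),20),('lip near',(168,137),20),('lipedge far',(186,57),20),('lipedge near',(190,136),20),('plate far L',(160,185),p[2]+14),('plate far R',(353,185),p[2]+14)]:
    X=ray(f,uv,z); print(nm,np.round(X[:2],1),'rel ee in carrier axes',np.round(B@(X-p)[:2],1))
```

```text
+x far [561.9 289.7] rel ee in carrier axes [ 59.9 143.1]
+x near [547.5 207.5] rel ee in carrier axes [63.1 59.7]
lip far [409.7 320.1] rel ee in carrier axes [-95.3 141. ]
lip near [388.1 240.2] rel ee in carrier axes [-99.6  58.3]
lipedge far [431.3 315.5] rel ee in carrier axes [-73.1 141. ]
lipedge near [412.9 236. ] rel ee in carrier axes [-74.5  59.4]
plate far L [415.7 208.1] rel ee in carrier axes [-65.9  32.7]
plate far R [547.  179.8] rel ee in carrier axes [68.3 32.6]
```

Emit:
apply_moves(
  delta_pos=[
    [0.05,0.25,0],
    [0.1,0.5,-0.1],
    [0.15,0.75,-0.3],
    [0.167,0.808,-0.542],
    [0.167,0.808,-0.542],
    [0.167,0.808,-0.542],
    [0.167,0.808,-0.542],
  ],
  rot=[
    [0,0,0],
    [-0.01,-0.045,0],
    [-0.0197,-0.091,0],
    [-0.0197,-0.091,0],
    [-0.0197,-0.091,0],
    [-0.0197,-0.091,0],
    [-0.0197,-0.091,0],
  ],
  hand=[0.05,0.05,0.05,0.05,0.05,0.05,0.05],
)

```text
time_s: 29.87
ee_pos: [494.1, 259.7, 70.9]
ee_rot: [171.9, -0.0, 77.9]
force: [0.9, -0.2, -1.5]
gripper_width: 11.7
gripper_force: 40.0
```

Emit:
apply_moves(
  delta_pos=[
    [0,0,-0.1],
    [0,0,-0.2],
    [0,0,-0.327],
    [0,0,-0.327],
    [0,0,-0.327],
  ],
  rot=[
    [0,0,0],
    [0,0,0],
    [0,0,0],
    [0,0,0],
    [0,0,0],
  ],
  hand=[0.05,0.05,0.05,0.05,0.05],
)

```text
time_s: 30.28
ee_pos: [494.2, 259.5, 31.8]
ee_rot: [171.9, -0.0, 77.8]
force: [-0.3, -0.0, -1.9]
gripper_width: 11.6
gripper_force: 40.0
```

Run:
```python
from h import *
f=grab('wrist'); g=grab('scene'); s=env.state(); print(s['time_s'],s['ee_pos'],s['ee_rot'],s['gripper_width'],s['force'])
R=Ro.from_euler('xyz',s['ee_rot'],degrees=True).as_matrix(); print(np.round(R,3))
a=np.array(f['pixels'])[60:260,130:397]; a=cv2.resize(a,(400,300)); b=cv2.resize(np.array(g['pixels'])[120:210,280:400],(400,300),interpolation=cv2.INTER_CUBIC)
cv2.imwrite('pics/w12.png',cv2.cvtColor(np.hstack([a,b]),cv2.COLOR_RGB2BGR))
```

```text
30.3833 [494.69016996 260.32173366  32.4493855 ] [ 1.71851277e+02 -1.00933294e-01  7.78691636e+01] 11.460393053742996 [-0.31241555 -0.25500084 -2.08414909]
[[ 0.21   0.968  0.139]
 [ 0.978 -0.208 -0.028]
 [ 0.002  0.142 -0.99 ]]
```

View pics/w12.png

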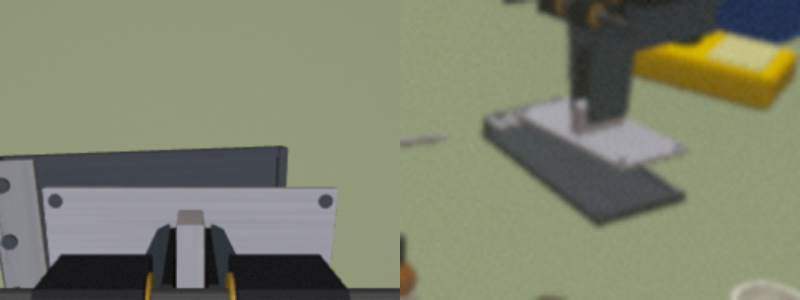

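Emit:
apply_moves(
  delta_pos=[
    [0,0,-0.06],
    [0,0,-0.12],
    [0,0,-0.16],
    [0,0,-0.195],
    [0,0,-0.195],
    [0,0,-0.195],
    [0,0,-0.195],
  ],
  rot=[
    [0,0,0],
    [0,0,0],
    [0,0,0],
    [0,0,0],
    [0,0,0],
    [0,0,0],
    [0,0,0],
  ],
  hand=[0.05,0.05,0.05,0.05,0.05,0.05,0.05],
)

```text
time_s: 30.97
ee_pos: [493.3, 260.5, 7.2]
ee_rot: [172.0, 0.0, 77.9]
force: [0.6, 0.3, -1.4]
gripper_width: 12.0
gripper_force: 40.0
```

Emit:
apply_moves(
  delta_pos=[
    [-0.03,0.006,0],
    [-0.06,0.013,0],
    [-0.09,0.019,0],
    [-0.12,0.026,0],
    [-0.147,0.032,0],
    [-0.147,0.032,0],
    [-0.147,0.032,0],
    [-0.147,0.032,0],
  ],
  rot=[
    [0,0,0],
    [0,0,0],
    [0,0,0],
    [0,0,0],
    [0,0,0],
    [0,0,0],
    [0,0,0],
    [0,0,0],
  ],
  hand=[0.05,0.05,0.05,0.05,0.05,0.05,0.05,0.05],
)

```text
time_s: 31.63
ee_pos: [475.7, 264.3, 7.4]
ee_rot: [172.0, 0.0, 77.9]
force: [-0.7, -0.3, -2.5]
gripper_width: 11.7
gripper_force: 40.0
```

Run:
```python
from h import *
f=grab('wrist'); g=grab('scene'); s=env.state(); print(s['time_s'],s['ee_pos'],s['ee_rot'],s['gripper_width'],s['force'],s['torque'])
a=np.array(f['pixels'])[60:260,130:397]; a=cv2.resize(a,(400,300)); b=cv2.resize(np.array(g['pixels'])[120:210,280:400],(400,300),interpolation=cv2.INTER_CUBIC)
cv2.imwrite('pics/w13.png',cv2.cvtColor(np.hstack([a,b]),cv2.COLOR_RGB2BGR))
```

```text
31.7333 [475.76669735 264.26760096   7.28927048] [1.71978726e+02 9.02050912e-03 7.79336644e+01] 11.481142894611073 [-0.60882783  0.0515263  -2.23590093] [ 0.04810518  0.08159191 -0.02096022]
```

View pics/w13.png

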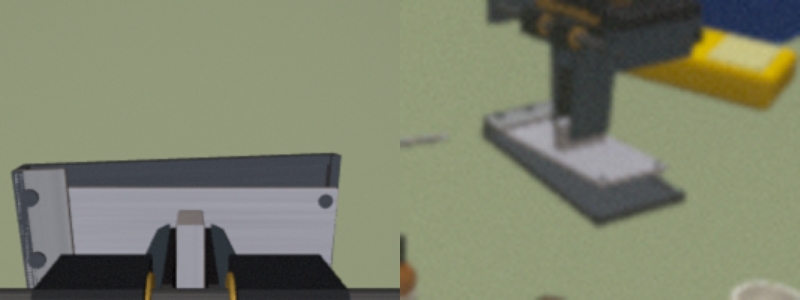

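Emit:
apply_moves(
  delta_pos=[
    [0,0,-0.016],
    [-0.001,0,-0.031],
    [-0.002,0,-0.047],
    [-0.003,0,-0.062],
    [-0.004,0,-0.078],
    [-0.005,0.001,-0.093],
    [-0.005,0.001,-0.093],
    [-0.005,0.001,-0.093],
  ],
  rot=[
    [0.0033,0.0152,0],
    [0.0066,0.0303,0],
    [0.0098,0.0455,0],
    [0.0131,0.0607,0],
    [0.0164,0.0758,0],
    [0.0197,0.091,0],
    [0.0197,0.091,0],
    [0.0197,0.091,0],
  ],
  hand=[0.05,0.05,0.05,0.05,0.05,0.05,0.05,0.05],
)

```text
time_s: 32.4
ee_pos: [475.3, 264.1, -4.1]
ee_rot: [180.0, 0.0, 77.9]
force: [0.6, -0.2, -2.4]
gripper_width: 12.0
gripper_force: 40.0
```

Emit:
apply_moves(
  delta_pos=[
    [0,0,-0.005],
    [0,0,-0.005],
    [0,0,-0.005],
    [0,0,-0.005],
    [0,0,-0.005],
    [0,0,-0.005],
    [0,0,-0.005],
    [0,0,-0.005],
  ],
  rot=[
    [0,0,0],
    [0,0,0],
    [0,0,0],
    [0,0,0],
    [0,0,0],
    [0,0,0],
    [0,0,0],
    [0,0,0],
  ],
  hand=[0.05,0.05,0.15,0.3,0.4,0.4,0.4,0.4],
)

```text
time_s: 33.07
ee_pos: [475.0, 264.4, -4.4]
ee_rot: [180.0, -0.0, 77.9]
force: [-0.4, 0.6, 0.8]
gripper_width: 36.2
gripper_force: 0.0
```

Emit:
apply_moves(
  delta_pos=[
    [0,0,0.1],
    [0,0,0.3],
    [0,0,0.6],
    [0,0,0.9],
    [0,0,1],
    [0,0,1],
  ],
  rot=[
    [0,0,0],
    [0,0,0],
    [0,0,0],
    [0,0,0],
    [0,0,0],
    [0,0,0],
  ],
  hand=[0.4,0.4,0.4,0.4,0.4,0.4],
)

```text
time_s: 33.57
ee_pos: [477.4, 265.6, 119.5]
ee_rot: [179.6, -0.3, 77.9]
force: [0.5, -0.4, 0.3]
gripper_width: 36.3
gripper_force: 0.0
```

Emit:
apply_moves(
  delta_pos=[
    [-0.1,-0.25,0.1],
    [-0.2,-0.5,0.2],
    [-0.3,-0.75,0.3],
    [-0.4,-1,0.4],
    [-0.4,-1,0.4],
    [-0.4,-1,0.4],
  ],
  rot=[
    [0,0,0],
    [0,0,0],
    [0,0,0],
    [0,0,0],
    [0,0,0],
    [0,0,0],
  ],
  hand=[0.4,0.4,0.4,0.4,0.4,0.4],
)

```text
time_s: 34.07
ee_pos: [426.3, 143.3, 163.1]
ee_rot: [-180.0, -0.0, 77.8]
force: [0.8, -1.1, 0.1]
gripper_width: 36.5
gripper_force: 0.0
```

Run:
```python
from h import *
g=grab('scene'); f=grab('wrist'); t=grab('top'); s=env.state(); print(s['time_s'],s['ee_pos'],s['gripper_width'])
rects(f,'plate',9,1);rects(f,'carrier',9,1)
for q,z in (('heatsink',31),('nest_square',6),('can',21),('nest_oblong',6),('choke',25),('nest_round',6),('flux',40)): rects(t,q,z,1)
b=cv2.resize(np.array(g['pixels'])[120:300,190:430],(800,600),interpolation=cv2.INTER_CUBIC)
cv2.imwrite('pics/w14.png',cv2.cvtColor(b,cv2.COLOR_RGB2BGR))
```

```text
34.2167 [426.87965555 144.85121941 162.49552863] 36.82160824646416
plate 0.95 c [481.5 261.9] size [ 64.8 128.8] ang 78.7 mean [481.9 262.9] box [280.  78. 107.  62.]
carrier 0.56 c [475.4 265.3] size [ 86.  161.7] ang 77.8 mean [466.1 271.9] box [273.  74. 132.  76.]
heatsink 0.64 c [444.2   3.7] size [42.2 41.3] ang 71.7 mean [443.6   4. ] box [254. 232.  22.  26.]
nest_square 0.69 c [444.7   2.6] size [64.4 65. ] ang 69.6 mean [443.9   1.5] box [256. 231.  39.  36.]
can 0.57 c [607.8 -81.6] size [58.8 31.4] ang 8.7 mean [607.2 -81.4] box [296. 155.  10.  30.]
nest_oblong 0.92 c [609.8 -79.8] size [88.8 54.1] ang 8.6 mean [609.2 -78.2] box [294. 156.  24.  44.]
choke 0.61 c [615.1  77.1] size [30.4 26.9] ang 45.0 mean [615.3  76.8] box [220. 151.  15.  17.]
nest_round 0.66 c [618.1  75.9] size [54.6 53.9] ang 0.1 mean [617.5  74.5] box [221. 154.  25.  26.]
flux 0.64 c [539.    4.7] size [33.1 32.8] ang 0.2 mean [538.8   4.2] box [253. 189.  18.  17.]
```

View pics/w14.png

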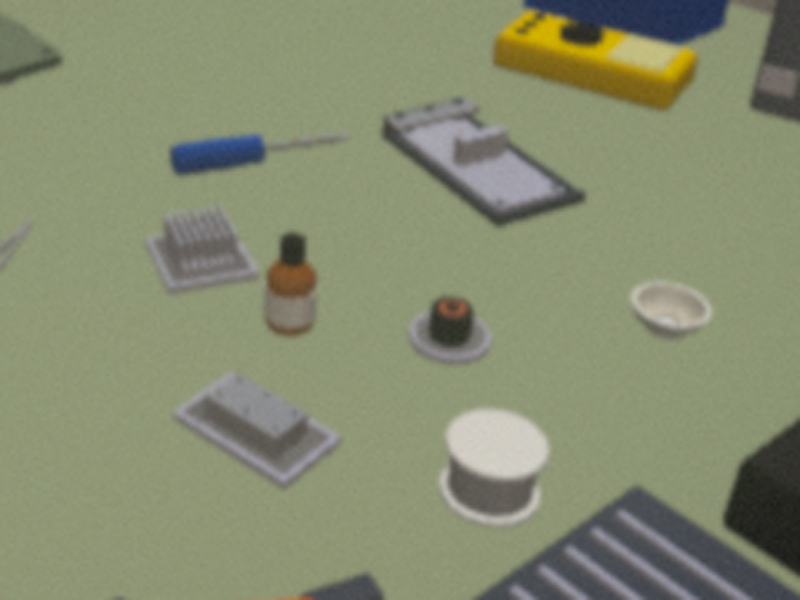

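```bash
python3 -c "
from workcell import env
print(env.job_done())"
```

```text
the job is handed in; nothing more can be done
None
```

I handed the job in at about 34 s of the 112 s allowed, but no verdict came back. In the last pictures, the heat sink, shield can and choke sit upright in their nests, the plate lies flat in the carrier under the lip, and the flux bottle stands where it was.

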